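# Probe the joint of a clock case with the seam tester

## Task

Slide the seam tester's fader until its grip stands level with the pair of tall raised ribs beside the track, then take the probe from its forked stand and lower its tip into the L-shaped joint groove in the back of the clock case, at the outer end of the long leg. Run the tip slowly and steadily (about 3 cm a second) along the groove, round the corner and to the outer end of the short leg, keeping it down in the groove all the way, and lift it out there. Hang the probe back in its fork, leaving the fader at the ribs and the other things on the bench alone.

Things in the scene. Friction and masses are not known exactly. Their poses are not given: they have to be found in the camera images.
- tester: Grey plastic box 130 x 200 x 50 mm, fixed, lying flat on the bench; origin at the centre of its underside, z up, y along the fader's track.
- fader (a joint): Position of the fader's grip along its track, 0 to 0.12 m, growing towards the tester's +y. Level with the ribs it reads 0.09. It stays where it is left and takes 1.5 N or so to move.
- fader_top (a point): Centre of the top of the fader's black grip, an upright block 28 mm across the track, 20 mm along it, 40 mm tall, its top 104 mm above the bench. Axes are the tester's. The track plate under it is 40 mm wide, 170 mm long and 14 mm high, in the middle of the tester's top.
- fader_mark (a point): Point on the track's centre line between the two tall ribs, level with their tops (60 mm above the bench). Steel ribs, one each side of the track plate, 23 to 45 mm from the centre line, 5 mm thick along the track, 10 mm tall; the tiny flat ticks are only a scale. Axes are the tester's: the grip is level with the ribs when its y equals this point's.
- stand: Steel probe stand, fixed: base 110 x 110 x 12 mm, a post at the back (+x) and a flat fork 54 mm wide, upper face 118 mm above the bench. The fork's slot is 18 mm wide, open to the stand's -x and upwards; a 4 mm lip stands on the tip of each tine. Origin on the underside, z up.
- fork_seat (a point): Where the middle of the collar's underside belongs: on the slot's centre line at the fork's upper face, 5 mm in front of the slot's closed end for the shaft, 32 mm behind the fork's front. The probe can be lifted straight up out of it and lowered straight down into it.
- probe: Steel probe, round, 150 mm long, about 80 g, hanging upright in the fork. Origin at the end of its tip, z up along it. From the tip up: 5 mm thick needle to 16 mm, cone to 32 mm, 12 mm thick shaft to 92 mm, 30 mm wide collar to 97 mm, black grip 18 mm in diameter to 150 mm. Grasp the grip from above at any yaw, fingertips just above the collar.
- probe_collar (a point): Centre of the underside of the probe's collar, on its axis 92 mm above the tip; it lies on the fork when the probe hangs.
- clock_case: Grey clock case, face down, fixed between low jaws: 130 x 180 x 45 mm (x, y, z), origin at the centre of its underside, z up. Round the aluminium cover in its corner runs the L-shaped groove, 11 mm wide, 7 mm deep, open at the case's edge at both ends. A brass knob on the cover stands 12 mm proud. Carry the tip 30 mm or more above the case except at the groove's ends.
- seam_start (a point): Outer end of the groove's long leg: on its centre line at floor level (38 mm above the bench), 8 mm inside the case's edge. The long leg runs from here straight to seam_corner, 127 mm along the case's +y.
- seam_corner (a point): The groove's corner, on the centre lines of both legs at floor level. The groove's floor is 7 mm below the case's upper side. Axes are the case's.
- seam_end (a point): Outer end of the groove's short leg: on its centre line at floor level, 8 mm inside the case's edge, 72 mm from seam_corner along the case's +x.
- bottle: Amber bottle, 60 mm wide, 130 mm tall, a bystander beyond the case; origin at the centre of its underside.
- jar: White jar, 72 mm wide, 50 mm tall, a bystander beyond the case; origin at the centre of its underside.
- screwdriver: Screwdriver 160 mm long, 26 mm thick, lying beyond the case, a bystander; origin under its middle.
There are look-alikes about, which are no part of the job. What is meant by the probe is not orange, and is the larger of those in its own colour.

How it is judged:
By the outcome, as a careful person would: the job done as asked, in the order asked, and still so for the second after the job is handed in, with the robot touching nothing.
It also fails if it takes over 69 s, if anything falls off the work surface, if the arm or the gripper's body presses on something with over 40 N, if the wrist force passes 120 N, or if a joint passes its speed limit or range.

## Robot

A 6-joint arm with a two-finger parallel gripper is mounted at the origin on the work surface. World frame = base frame: x ahead of the robot, y to its left, z up, the work surface at z = 0. Lengths are in m, angles in rad, forces in N, time in s.
With the tool pointing down it reaches from about 0.3 to 0.875 m from the base axis. Payload 6.4 kg.
Tool frame: the origin (TCP) lies midway between the tips of the shut fingers; the grasp point (between the pads) lies 19 mm behind it; z points along the fingers, y is the line along which they close (so a half turn about z gives the same grasp; the last joint's range is limited). The gripper opens to 85 mm and grips with 20 to 120 N. Pads are 22 mm wide; open, the fingers measure 114 mm over their backs; the gripper's body (76 mm by 85 mm) begins 54 mm behind the grasp point. The pads swing forward as they close: fully open they stand 13 mm farther back than shut.
Start: joints at [1.001, 0.181, 1.607, -0, 1.354, -0.206], TCP at [0.205, 0.537, 0.231] pointing down, gripper open.
Joint ranges: [-2.99, 2.99], [-0.89, 2.07], [0.3, 2.58], [-1.14, 4.28], [0, 2.63], [-3.12, 3.12]. Speed limits (rad/s): [2.57, 2.57, 3.01, 3.14, 3.14, 3.14].

## Interface

Orientations are given as a unit quaternion [w, x, y, z].
In Python, from bench import * gives the robot as it stands.
- The arm moves only by the tool play_rows, never from a script. Its argument "plan" is a list of rows, each a list of 3 entries, a list of its own where there are three numbers: the finger opening in mm, from 0 to 85.4, then the shift along the tool's x, y, z normalised to -1 to 1, where 1 is 40 cm, then the turn about the tool's z normalised to -1 to 1, where 1 is pi rad. A call has 1 to 10 rows; each row is the pose to reach, as a shift and turn from the pose commanded when the call began, along the tool's axes at that moment, turning the shorter way round; what a row does not reach only later rows make up. A row lasts 1/10 s, in which the tool goes at most 50 mm and 8.59 degrees, less where a joint would pass 70% of its speed; a pose out of reach is approached as far as the arm can. A call with a number of a shift or a turn outside -1 to 1 is refused whole. A call with a gripper value outside its range is refused whole. The fingers move at their own pace and stop on an object; the grip force is fixed at half the most. Time passes only in rows, so rows that repeat a pose let the fingers close. It gives the time, the measured TCP pose, the force, the opening and the grip force at its end, in the units of the state.
- get_obs(): the state, without advancing time (a new reading comes with each control period).
- camera(name): name is "scene" or "top" or "wrist"; returns a dict with "image" (420x560x3 uint8, red, green, blue), "range_z" (420x560 float32, m along the optical axis (not along the pixel's ray), 0 where there is no reading), "intrinsics" (3x3 intrinsics, pixels), "k1" (the pictures are not rectified: a ray, as slopes to the right and down, at radius r is drawn at 1 + k1 r^2 times it, then the intrinsics apply), "rvec" (rotation vector, rad) and "tvec" (3), from world to camera coordinates, as OpenCV has them; the wrist camera has in their place "T_tool_cam" (4x4, takes a point from camera to tool coordinates, whose origin is the TCP and whose axes are the flange's). Camera axes: x right, y down, z forward; pixel columns grow to the right and rows downward; lengths in m; the calibration is good to about 2 mm. A picture is of the moment at which its call begins: read the wrist's pose just before it.
- hand_in(): hands the job in; it is judged then, once.
Trained networks look in a picture, given as the dict that the camera call returned (one of the last four; its "shot" number tells which), for a name from the list of things; names that differ only in an ending like _2 or _b are one class to them, and where a whole thing is asked for, a point or a joint stands for the part that bears it (a point fixed in the world has none). Each returns a list of dicts, best first, with "conf" (0 to 1); they miss things now and then, are a little off and sometimes report something else, mostly with a low value. They report only what shows in the picture. A call takes as long as a camera call. They do not tell look-alikes from the thing itself.
- search_frame(picture, label): "rect" ([centre column, centre row, width, height] in pixels, round what is visible of it).
- masks_of(picture, label): "mask" (420x560 bool, what is visible of it) and "rect" ([centre column, centre row, width, height] in pixels, round what is visible of it).
The state is a dict: "time_s": time; "q": joint angles; "dq": joint speeds; "joint_efforts": joint torques, N m; "eef_pos": TCP position; "eef_rot": TCP orientation; "wrist_force": force on the tool from outside, world axes, zero at the start; "torque": the same for the moment, N m; "opening": opening from 0.0 (shut) to 1.0 (fully open); "grasp_force": force on a finger pad.
Only numpy, scipy, OpenCV 4.12 (cv2) and the standard library are available. Lean on these libraries where they do the work, as an engineer would, in place of code of your own. Each camera call takes 0.05 s, during which the arm holds its last target. There are 200 camera calls.

## Working session

There is one attempt and no reset: what is moved stays moved. The work goes in short steps, Python scripts to look and compute and a tool call to move; the robot and the scene stay as the last step left them, time stands still between calls to the robot, and variables do not carry over. Pictures are saved under pics/ and viewed, at most 10 in all, crops included, and the job is handed in when it is done.

Besides the shell and the picture viewer there is one more tool, called after "Call:" as name(argument=value, ...), one argument or row to a line, values as JSON. play_rows: Moves the arm, as the interface text tells. Its arguments: {"type":"object","properties":{"plan":{"type":"array","items":{"type":"array"}}},"required":["plan"]}

```bash
mkdir -p pics; ls; cat > h.py <<'E'
from bench import *
import numpy as np, cv2
from scipy.spatial.transform import Rotation as R
def save(n,im): cv2.imwrite('pics/'+n,cv2.cvtColor(np.ascontiguousarray(im),cv2.COLOR_RGB2BGR))
def Rq(q): return R.from_quat([q[1],q[2],q[3],q[0]]).as_matrix()
def pose(c,obs=None):
    # world<-camera
    T=np.eye(4)
    if 'rvec' in c and c['rvec'] is not None:
        Rm=cv2.Rodrigues(np.array(c['rvec'],float))[0]; T[:3,:3]=Rm.T; T[:3,3]=-Rm.T@np.array(c['tvec'],float).ravel()
    else:
        W=np.eye(4); W[:3,:3]=Rq(obs['eef_rot']); W[:3,3]=obs['eef_pos']; T=W@np.array(c['T_tool_cam'])
    return T
def slopes(c,uv):
    uv=np.atleast_2d(np.array(uv,float)); K=np.array(c['intrinsics'])
    d=(uv-[K[0,2],K[1,2]])/[K[0,0],K[1,1]]; s=d.copy()
    for _ in range(15): s=d/(1+c['k1']*(s**2).sum(1,keepdims=True))
    return s
def onplane(c,uv,z,obs=None):
    T=pose(c,obs); s=slopes(c,uv); d=np.c_[s,np.ones(len(s))]@T[:3,:3].T
    return T[:3,3]+d*((z-T[2,3])/d[:,2])[:,None]
def cloud(c,obs=None):
    T=pose(c,obs); v,u=np.mgrid[:420,:560]; s=slopes(c,np.c_[u.ravel(),v.ravel()])
    P=np.c_[s,np.ones(len(s))]*c['range_z'].reshape(-1,1); P=P@T[:3,:3].T+T[:3,3]
    P[c['range_z'].ravel()==0]=np.nan
    return P.reshape(420,560,3)
def proj(c,P,obs=None):
    T=np.linalg.inv(pose(c,obs)); p=np.atleast_2d(P)@T[:3,:3].T+T[:3,3]; s=p[:,:2]/p[:,2:]
    K=np.array(c['intrinsics']); s=s*(1+c['k1']*(s**2).sum(1,keepdims=True)); return s*[K[0,0],K[1,1]]+[K[0,2],K[1,2]]
E
python3 - <<'E'
from h import *
o=get_obs(); print(o)
for n in ['top','scene']:
    c=camera(n); save(n+'0.png',c['image']); P=cloud(c)
    print(n,c['intrinsics'],c['k1'],pose(c)[:3,3])
    for l in ['tester','fader_top','stand','probe','clock_case','bottle','jar','screwdriver']:
        for m in masks_of(c,l):
            print(l,round(m['conf'],2),np.round(m['rect']),np.round(np.nanmedian(P[m['mask']],0),3),np.round(np.nanpercentile(P[m['mask']][:,2],97),3))
E
```

```text
pics
{'time_s': 0.0, 'q': array([ 1.00070342e+00,  1.81543202e-01,  1.60801247e+00, -3.85646323e-05,
        1.35382652e+00, -2.06309486e-01]), 'dq': array([-0.0008726 , -0.00171557, -0.00076204, -0.00136972,  0.00137684,
        0.00170242]), 'joint_efforts': array([ 1.43688172e-03, -4.44850087e+01, -3.51356220e+01, -1.52324992e-05,
        8.46719515e-03, -4.02018532e-05]), 'eef_pos': array([0.20428048, 0.53688378, 0.2303808 ]), 'eef_rot': array([-3.21266835e-04,  1.80886226e-01,  9.83503621e-01, -8.35318986e-04]), 'wrist_force': array([0.33399935, 0.30313009, 0.15159307]), 'torque': array([-0.03609197, -0.00798759,  0.00974102]), 'grasp_force': 0.0, 'opening': 0.9974307098124785}
top [[431.03124275   0.         279.36471236]
 [  0.         431.03124275 215.00603764]
 [  0.           0.           1.        ]] -0.10839799746548996 [ 0.3469107  -0.01994685  1.14874122]
tester 0.59 [161. 234.  81.  63.] [0.54  0.302 0.051] 0.083
tester 0.58 [266. 229.  80.  62.] [0.558 0.018 0.044] 0.05
fader_top 0.57 [133. 234.  10.  10.] [0.535 0.352 0.101] 0.107
stand 0.61 [391. 249.  54.  53.] [ 0
[... 947 characters left out ...]
  0.93694098]
tester 0.74 [155. 224.  65.  79.] [ 0.544 -0.301  0.022] 0.119
tester 0.57 [411. 187.  98.  77.] [0.57  0.295 0.05 ] 0.087
fader_top 0.69 [433. 163.  13.  15.] [0.543 0.356 0.094] 0.107
stand 0.89 [154. 223.  64.  80.] [ 0.544 -0.301  0.02 ] 0.119
probe 0.73 [141. 193.  15.  32.] [ 0.509 -0.309  0.143] 0.177
probe 0.51 [119. 258.  20.  12.] [ 0.592 -0.378  0.056] 0.08
clock_case 0.93 [298. 214.  96.  82.] [0.582 0.016 0.043] 0.048
bottle 0.95 [389. 267.  35.  50.] [0.777 0.15  0.081] 0.13
jar 0.83 [234. 320.  34.  41.] [ 0.791 -0.181  0.049] 0.053
screwdriver 0.56 [330. 309.  14.  73.] [0.835 0.008 0.023] 0.027
screwdriver 0.45 [155. 226.  61.  79.] [ 0.545 -0.301  0.024] 0.119
```

```bash
python3 - <<'E'
import cv2, numpy as np
t=cv2.imread('pics/top0.png'); 
a=cv2.resize(t[185:325,100:440],(800,329),interpolation=cv2.INTER_CUBIC)
s=cv2.imread('pics/scene0.png')
b=cv2.resize(s[140:300,90:480],(658,270),interpolation=cv2.INTER_CUBIC)
o=np.zeros((600,800,3),np.uint8); o[:329]=a; o[330:600,:658]=b
cv2.imwrite('pics/both.png',o)
E
```

```text
(no output)
```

View pics/both.png

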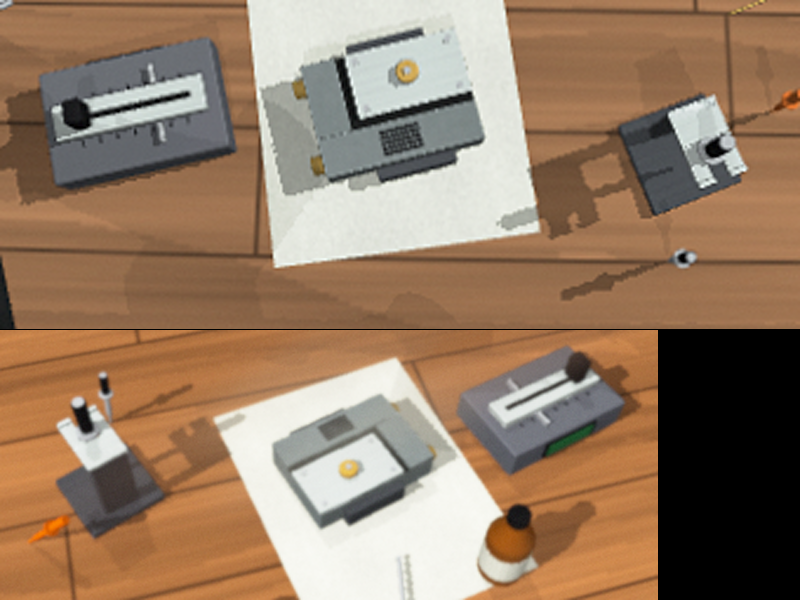

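The crop shows: tester at top-image (161,234) with the black grip at (133,234) and the ribs near (163,217)/(168,242). The clock case is at (266,230), with its groove corner at about (253,237), the long leg running right and the short leg running up. There are three probe candidates: black-gripped in the fork (404,250), a smaller standing one at (391,294), and an orange one (lying) near (436,228). The one in the fork fits, being non-orange, larger and hanging. I'll confirm that close up with the wrist camera.

```bash
python3 - <<'E'
from h import *
o=get_obs(); w=camera('wrist'); print(np.round(w['T_tool_cam'],4),w['intrinsics'][0],w['k1'])
P=cloud(camera('top')).reshape(-1,3)
def rect(cx,cy,r,z0,z1,n):
    m=(np.hypot(P[:,0]-cx,P[:,1]-cy)<r)&(P[:,2]>z0)&(P[:,2]<z1); p=P[m]
    (c,s,a)=cv2.minAreaRect((p[:,:2]*1000).astype(np.float32)); print(n,m.sum(),np.round(c,1),np.round(s,1),round(a,1),np.round(np.median(p,0),4),p[:,2].std())
rect(.54,.3,.14,.04,.056,'tester'); rect(.54,.35,.05,.09,.12,'grip'); rect(.54,.3,.12,.058,.07,'plate')
rect(.56,.018,.13,.04,.052,'case'); rect(.51,-.3,.09,.105,.125,'fork'); rect(.5,-.31,.04,.165,.2,'probe')
rect(.39,-.29,.04,.08,.2,'probe2')
rect(.51,-.3,.09,.005,.02,'base')
rect(.56,.018,.08,.053,.07,'knob')
P=cloud(w,o).reshape(-1,3); print(np.nanmin(P,0),np.nanmax(P,0))
E
```

```text
[[-1.000e-04 -9.490e-01 -3.154e-01  7.930e-02]
 [ 1.000e+00 -3.000e-04  5.000e-04 -1.300e-03]
 [-5.000e-04 -3.154e-01  9.490e-01 -1.423e-01]
 [ 0.000e+00  0.000e+00  0.000e+00  1.000e+00]] [314.66992121   0.         281.6498272 ] -0.0002486708546185434
tester 2592 [548.5 308. ] [133.  201.3] 14.6 [0.5341 0.304  0.0499] 0.00241710425168893
grip 110 [536.1 356.1] [30.1 21.2] 12.8 [0.5348 0.354  0.1037] 0.004283650629359069
plate 901 [553.4 307.4] [ 82.3 171.6] 1.5 [0.5497 0.2942 0.064 ] 0.002199556454191938
case 2976 [562.4  18. ] [128.7 180.2] 15.6 [0.5601 0.0194 0.0453] 0.0021400186681311078
fork 629 [ 511.1 -310.6] [86.3 55.3] 20.3 [ 0.5185 -0.3052  0.1186] 0.002375156760730543
probe 49 [ 502.  -313.9] [14.9 15.5] 53.7 [ 0.5014 -0.3128  0.1761] 0.003657745213358152
probe2 0 [0. 0.] [0. 0.] 0.0 [nan nan nan] nan
base 1047 [ 517.  -295.5] [154.9 161.8] 36.8 [ 0.4992 -0.2889  0.0126] 0.0025529173746933003
knob 63 [595.    2.2] [23.4 21.9] 86.8 [0.5948 0.0008 0.0555] 0.0016260198585881086
[-0.0667166   0.01224593 -0.00384822] [0.69399123 0.86318204 0.32731749]
  return _methods._mean(a, axis=axis, dtype=dtype,
  ret = um.true_divide(
  ret = _var(a, axis=axis, dtype=dtype, out=out, ddof=ddof,
  arrmean = um.true_divide(arrmean, div, out=arrmean,
  ret = ret.dtype.type(ret / rcount)
```

```bash
cat >> h.py <<'E'
def to(pos,yaw=None,o=None,verbose=1):
    """shift (normalised, tool axes) and turn to bring TCP to pos with tool-y heading yaw deg (mod 180)"""
    o=o or get_obs(); M=Rq(o['eef_rot']); d=M.T@(np.array(pos)-o['eef_pos'])
    cy=np.degrees(np.arctan2(M[1,1],M[0,1])); t=0
    if yaw is not None: t=-((yaw-cy+90)%180-90)
    print('at',np.round(o['eef_pos'],4),'yaw %.2f'%cy,'t %.2f'%o['time_s'],'shift',np.round(d/.4,4),'turn %.4f'%(t/180),'dist mm %.0f'%(1000*np.linalg.norm(d)))
E
python3 -c "
from h import *
to([.54,.33,.2],104.6)"
```

```text
at [0.2046 0.5374 0.2313] yaw 69.15 t 1.00 shift [-0.9681 -0.1862  0.0783] turn -0.1969 dist mm 396
```

Call:
play_rows(
  plan=[
    [85, [-0.968, -0.186, 0.078], -0.197],
    [85, [-0.968, -0.186, 0.078], -0.197],
    [85, [-0.968, -0.186, 0.078], -0.197],
    [85, [-0.968, -0.186, 0.078], -0.197],
    [85, [-0.968, -0.186, 0.078], -0.197],
    [85, [-0.968, -0.186, 0.078], -0.197],
    [85, [-0.968, -0.186, 0.078], -0.197],
    [85, [-0.968, -0.186, 0.078], -0.197],
    [85, [-0.968, -0.186, 0.078], -0.197],
    [85, [-0.968, -0.186, 0.078], -0.197],
  ],
)

```text
time_s: 2.0
eef_pos: [0.5413, 0.3286, 0.1995]
eef_rot: [-0.0, -0.126, 0.992, -0.0]
wrist_force: [0.2, 0.6, -0.0]
opening: 0.995
grasp_force: 0.0
```

```bash
python3 - <<'E'
from h import *
to([.54,.33,.2],104.6)
o=get_obs(); print(o['dq'].max()); w=camera('wrist'); save('w1.png',w['image']); P=cloud(w,o).reshape(-1,3)
np.save('w1.npy',P)
p=P[(P[:,2]>.09)&(P[:,2]<.12)&(np.hypot(P[:,0]-.536,P[:,1]-.356)<.05)]; r=cv2.minAreaRect((p[:,:2]*1000).astype(np.float32)); print('grip',len(p),r,np.median(p,0))
a=np.radians(14.6); X=np.array([np.cos(a),np.sin(a)]);Y=np.array([-X[1],X[0]])
L=np.c_[(P[:,:2]-[.5485,.308])@X,(P[:,:2]-[.5485,.308])@Y]
for s in (1,-1):
    m=(P[:,2]>.056)&(P[:,2]<.066)&(s*L[:,0]>.027)&(s*L[:,0]<.05)&(abs(L[:,1])<.1)
    print('rib',m.sum(),L[m].mean(0),L[m].min(0),L[m].max(0), np.median(P[m,2]))
m=(P[:,2]>.046)&(P[:,2]<.054)&(abs(L[:,0])<.08)&(abs(L[:,1])<.12); print(cv2.minAreaRect((P[m,:2]*1000).astype(np.float32)),np.median(P[m,2]))
E
```

```text
at [0.5413 0.3286 0.1995] yaw 104.42 t 2.00 shift [ 0.0022  0.0043 -0.0013] turn -0.0010 dist mm 2
0.05421070749487962
grip 882 ((535.9699096679688, 356.9518737792969), (27.286806106567383, 20.193613052368164), 13.714308738708496) [0.53405566 0.35564959 0.10373137]
rib 93 [ 0.03612609 -0.03110967] [ 0.02708762 -0.03384718] [ 0.04429359 -0.02881957] 0.05955644847795072
rib 124 [-0.03600536 -0.03018984] [-0.04497451 -0.03300993] [-0.02724245 -0.02790661] 0.059558558456775545
((548.7598876953125, 307.02789306640625), (129.296875, 199.77333068847656), 13.912779808044434) 0.049753723809039696
```

View pics/w1.png

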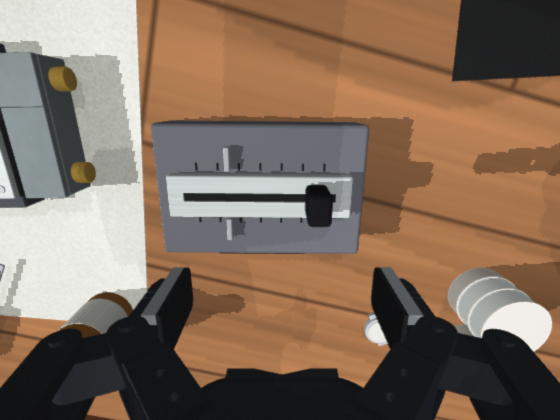

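The wrist image shows the tester with the black grip at (319,205) and the ribs at (226,160) and (229,229). By depth, the grip is at (0.536,0.357) and the mark at (0.556,0.278), about 80 mm apart, which agrees with the reading of 0.09.

```bash
python3 -c "
from h import *
to([.536,.3565,.073],103.9)"
```

```text
at [0.5399 0.3298 0.1997] yaw 104.53 t 2.05 shift [-0.0077  0.067   0.3167] turn 0.0035 dist mm 130
```

Call:
play_rows(
  plan=[
    [85, [-0.008, 0.067, 0.1], 0.004],
    [85, [-0.008, 0.067, 0.2], 0.004],
    [85, [-0.008, 0.067, 0.317], 0.004],
    [85, [-0.008, 0.067, 0.317], 0.004],
    [12, [-0.008, 0.067, 0.317], 0.004],
    [12, [-0.008, 0.067, 0.317], 0.004],
    [12, [-0.008, 0.067, 0.317], 0.004],
    [12, [-0.008, 0.067, 0.317], 0.004],
    [12, [-0.008, 0.067, 0.317], 0.004],
    [12, [-0.008, 0.067, 0.317], 0.004],
  ],
)

```text
time_s: 3.05
eef_pos: [0.5375, 0.3574, 0.0755]
eef_rot: [0.001, -0.121, 0.993, 0.001]
wrist_force: [-1.5, 0.6, 5.9]
opening: 0.222
grasp_force: 58.8
```

```bash
python3 -c "
from h import *
to([.556,.278,.073],103.9); print(get_obs()['grasp_force'])"
```

```text
at [0.5375 0.3574 0.0755] yaw 103.88 t 3.05 shift [ 0.0026 -0.2037  0.0062] turn -0.0001 dist mm 82
58.797340393066406
```

Call:
play_rows(
  plan=[
    [12, [0.0, -0.04, 0.0], 0],
    [12, [0.0, -0.08, 0.0], 0],
    [12, [0.001, -0.12, 0.0], 0],
    [12, [0.002, -0.16, 0], 0],
    [12, [0.003, -0.19, 0], 0],
    [12, [0.003, -0.204, 0], 0],
    [12, [0.003, -0.204, 0], 0],
    [12, [0.003, -0.204, 0], 0],
  ],
)

```text
time_s: 3.85
eef_pos: [0.5574, 0.2766, 0.0756]
eef_rot: [0.003, -0.121, 0.993, -0.0]
wrist_force: [2.7, -1.0, 6.2]
opening: 0.223
grasp_force: 59.6
```

```bash
python3 -c "
from h import *
o=get_obs();print(o['wrist_force'],o['grasp_force'])
to([.556,.278,.075],103.9)"
```

```text
[ 2.71090273 -1.01515789  6.15524522] 59.61248517036438
at [0.5574 0.2766 0.0756] yaw 103.85 t 3.85 shift [0.0026 0.0042 0.0014] turn -0.0003 dist mm 2
```

Call:
play_rows(
  plan=[
    [12, [0.003, 0.004, 0.0], 0],
    [12, [0.003, 0.004, 0.0], 0],
    [12, [0.003, 0.004, 0.0], 0],
    [50, [0.003, 0.004, 0], 0],
    [50, [0.003, 0.004, 0], 0],
    [50, [0.003, 0.004, 0], 0],
    [50, [0.003, 0.004, -0.12], 0],
    [85, [0.003, 0.004, -0.24], 0],
    [85, [0.003, 0.004, -0.32], 0],
    [85, [0.003, 0.004, -0.32], 0],
  ],
)

```text
time_s: 4.85
eef_pos: [0.5562, 0.2795, 0.2076]
eef_rot: [0.005, -0.121, 0.993, 0.001]
wrist_force: [0.0, -1.1, 0.6]
opening: 0.991
grasp_force: 0.0
```

```bash
python3 - <<'E'
from h import *
to([.5,-.2,.27],110)
o=get_obs(); w=camera('wrist'); save('w2.png',cv2.resize(w['image'][100:320,140:400],(780,660))[:600]); P=cloud(w,o).reshape(-1,3)
a=np.radians(13.9); X=np.array([np.cos(a),np.sin(a)]);Y=np.array([-X[1],X[0]])
L=np.c_[(P[:,:2]-[.5488,.307])@X,(P[:,:2]-[.5488,.307])@Y]
p=L[(P[:,2]>.098)&(P[:,2]<.11)&(np.abs(L[:,0])<.03)&(np.abs(L[:,1]+.03)<.04)]; r=cv2.minAreaRect((p*1000).astype(np.float32)); print('grip',len(p),r,np.median(p,0))
for s in (1,-1):
    m=(P[:,2]>.056)&(P[:,2]<.066)&(s*L[:,0]>.027)&(s*L[:,0]<.05)&(abs(L[:,1])<.1)
    print('rib',m.sum(),L[m].mean(0),L[m].min(0),L[m].max(0))
E
```

```text
at [0.5562 0.2795 0.2076] yaw 103.91 t 4.85 shift [ 0.423  -1.1299 -0.1605] turn -0.0338 dist mm 487
grip 761 ((-0.5006809234619141, -31.78314971923828), (19.856517791748047, 27.320486068725586), 89.02047729492188) [-0.00168873 -0.03168531]
rib 69 [ 0.0372163  -0.02995989] [ 0.0297103  -0.03196096] [ 0.04439681 -0.02795444]
rib 98 [-0.03603838 -0.02999368] [-0.04455558 -0.03184038] [-0.02707942 -0.02813485]
```

View pics/w2.png

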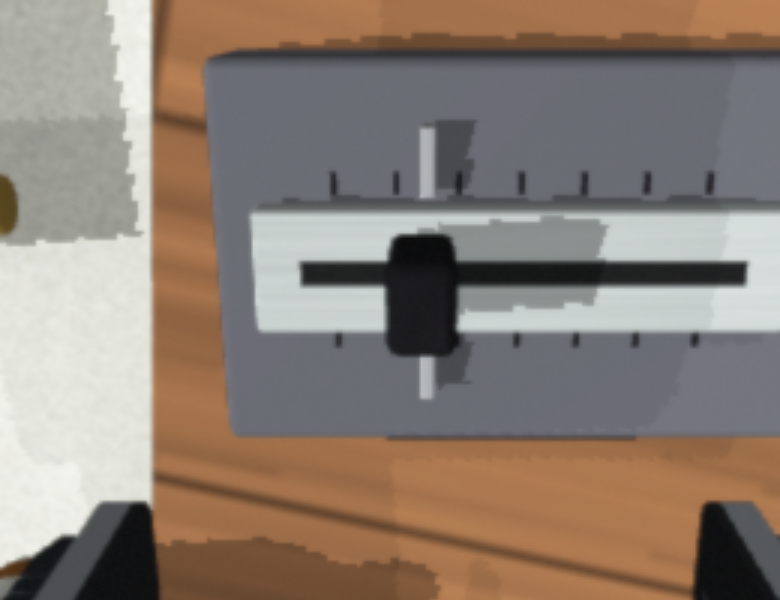

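The image shows the grip at (422,295) in the crop and the ribs at (427,160/378). The grip is about 1.6 mm past the ribs, so the wrist camera has roughly a 1.8 mm bias along tool y. I'll regrasp and nudge it.

Call:
play_rows(
  plan=[
    [60, [0.0, 0.001, 0.11], 0],
    [60, [0.0, 0.001, 0.22], 0],
    [60, [0.0, 0.001, 0.325], 0],
    [60, [0.0, 0.001, 0.325], 0],
    [12, [0.0, 0.001, 0.325], 0],
    [12, [0.0, 0.001, 0.325], 0],
    [12, [0.0, 0.001, 0.325], 0],
    [12, [0.0, 0.001, 0.325], 0],
    [12, [0.0, 0.001, 0.325], 0],
  ],
)

```text
time_s: 5.8
eef_pos: [0.555, 0.2795, 0.0743]
eef_rot: [0.002, -0.121, 0.993, 0.0]
wrist_force: [-1.2, -0.7, 8.0]
opening: 0.223
grasp_force: 59.8
```

```bash
python3 -c "
from h import *
o=get_obs();print(o['wrist_force'],o['grasp_force'])
to([.5556,.2796,.077],103.9)"
```

```text
[-1.15989334 -0.74051447  8.02494809] 59.82105016708374
at [0.555  0.2795 0.0743] yaw 103.90 t 5.80 shift [-0.0015 -0.0001 -0.0068] turn 0.0000 dist mm 3
```

Call:
play_rows(
  plan=[
    [50, [0, 0, 0], 0],
    [50, [0, 0, 0], 0],
    [50, [0, 0, 0], 0],
    [50, [0, 0, -0.12], 0],
    [85, [0, 0, -0.24], 0],
    [85, [0, 0, -0.36], 0],
    [85, [0, 0, -0.36], 0],
    [85, [0, 0, -0.36], 0],
  ],
)

```text
time_s: 6.6
eef_pos: [0.5539, 0.2792, 0.2169]
eef_rot: [0.002, -0.121, 0.993, 0.0]
wrist_force: [0.7, -0.3, -1.0]
opening: 0.994
grasp_force: 0.0
```

```bash
python3 - <<'E'
from h import *
o=get_obs(); w=camera('wrist'); P=cloud(w,o).reshape(-1,3)
a=np.radians(13.9); X=np.array([np.cos(a),np.sin(a)]);Y=np.array([-X[1],X[0]])
L=np.c_[(P[:,:2]-[.5488,.307])@X,(P[:,:2]-[.5488,.307])@Y]
p=L[(P[:,2]>.098)&(P[:,2]<.11)&(np.abs(L[:,0])<.03)&(np.abs(L[:,1]+.03)<.04)]; r=cv2.minAreaRect((p*1000).astype(np.float32)); print('grip',len(p),r,np.median(p,0))
for s in (1,-1):
    m=(P[:,2]>.056)&(P[:,2]<.066)&(s*L[:,0]>.027)&(s*L[:,0]<.05)&(abs(L[:,1])<.1)
    print('rib',m.sum(),L[m].mean(0),L[m].min(0),L[m].max(0))
print((np.array(o['eef_pos'])[:2]-[.5488,.307])@Y)
to([.555,.018,.2],105.6)
E
```

```text
grip 718 ((0.09538841247558594, -30.220993041992188), (19.87456512451172, 28.130949020385742), 89.33197784423828) [-0.00136684 -0.03063414]
rib 69 [ 0.03752257 -0.02975825] [ 0.03025703 -0.03179024] [ 0.04538434 -0.02766456]
rib 94 [-0.03630764 -0.0297338 ] [-0.0447475  -0.03166141] [-0.02754304 -0.02781961]
-0.028166932509251893
at [0.5527 0.2789 0.2148] yaw 103.90 t 6.65 shift [ 0.1511 -0.6345  0.0372] turn -0.0095 dist mm 261
```

Call:
play_rows(
  plan=[
    [85, [0.151, -0.634, 0.037], -0.009],
    [85, [0.151, -0.634, 0.037], -0.009],
    [85, [0.151, -0.634, 0.037], -0.009],
    [85, [0.151, -0.634, 0.037], -0.009],
    [85, [0.151, -0.634, 0.037], -0.009],
    [85, [0.151, -0.634, 0.037], -0.009],
    [85, [0.151, -0.634, 0.037], -0.009],
    [85, [0.151, -0.634, 0.037], -0.009],
  ],
)

```text
time_s: 7.45
eef_pos: [0.5546, 0.0193, 0.1992]
eef_rot: [-0.001, -0.135, 0.991, 0.001]
wrist_force: [0.0, 1.3, 0.5]
opening: 0.992
grasp_force: 0.0
```

```bash
python3 - <<'E'
from h import *
o=get_obs(); w=camera('wrist'); Pi=cloud(w,o); P=Pi.reshape(-1,3)
save('w3.png',cv2.resize(w['image'][60:320,80:420],(785,600)))
import pickle; pickle.dump((o,w),open('w3.pkl','wb'))
m=(P[:,2]>.042)&(P[:,2]<.049)&(np.hypot(P[:,0]-.56,P[:,1]-.018)<.13)
print(cv2.minAreaRect((P[m,:2]*1000).astype(np.float32)),np.median(P[m,2]))
to([.43,-.3,.25],110.3)
E
```

```text
((563.9901123046875, 18.382583618164062), (129.80955505371094, 180.517822265625), 15.483840942382812) 0.044829291093137325
at [0.5549 0.0198 0.1996] yaw 105.58 t 7.50 shift [ 0.5156 -0.6861 -0.1263] turn -0.0262 dist mm 347
```

View pics/w3.png

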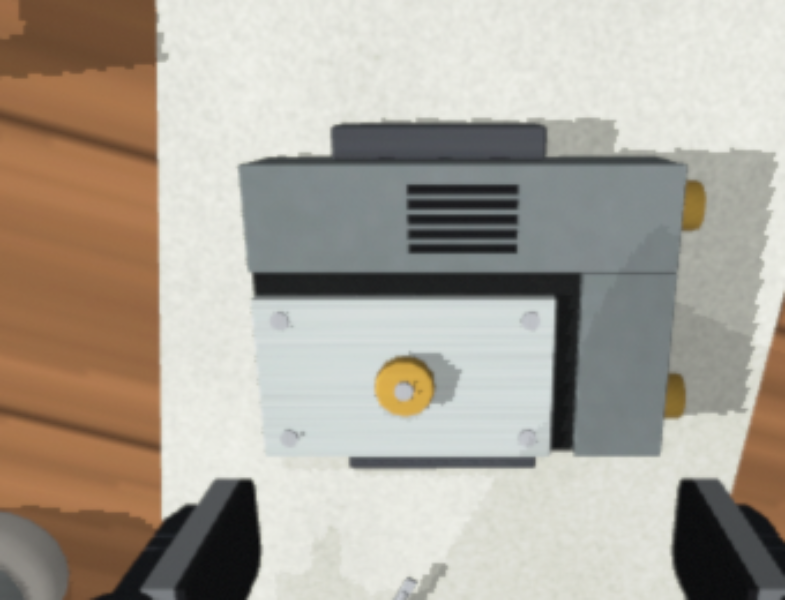

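The wrist image shows the case with the groove corner at about (567,285) in the crop, the long leg running left to (255,285) and the short leg down to (563,450). The cover and knob match the geometry (case at ~(0.563,0.019), yaw 15.5°). Next is the stand.

```bash
python3 -c "
from h import *
to([.49,-.295,.28],110.3)"
```

```text
at [0.5549 0.0198 0.1996] yaw 105.58 t 7.50 shift [ 0.3678 -0.7143 -0.2015] turn -0.0262 dist mm 331
```

Call:
play_rows(
  plan=[
    [85, [0.05, -0.1, -0.2], -0.026],
    [85, [0.368, -0.714, -0.2], -0.026],
    [85, [0.368, -0.714, -0.2], -0.026],
    [85, [0.368, -0.714, -0.2], -0.026],
    [85, [0.368, -0.714, -0.2], -0.026],
    [85, [0.368, -0.714, -0.2], -0.026],
    [85, [0.368, -0.714, -0.2], -0.026],
    [85, [0.368, -0.714, -0.2], -0.026],
    [85, [0.368, -0.714, -0.2], -0.026],
    [85, [0.368, -0.714, -0.2], -0.026],
  ],
)

```text
time_s: 8.5
eef_pos: [0.4906, -0.2942, 0.28]
eef_rot: [-0.0, -0.177, 0.984, 0.001]
wrist_force: [-0.3, 0.7, 0.6]
opening: 0.995
grasp_force: 0.0
```

```bash
python3 - <<'E'
from h import *
o=get_obs(); w=camera('wrist'); Pi=cloud(w,o); P=Pi.reshape(-1,3)
def rect(cx,cy,r,z0,z1,n):
    m=(np.hypot(P[:,0]-cx,P[:,1]-cy)<r)&(P[:,2]>z0)&(P[:,2]<z1); p=P[m]
    if len(p)<5: print(n,len(p)); return
    print(n,len(p),[np.round(v,1) for v in cv2.minAreaRect((p[:,:2]*1000).astype(np.float32))],np.round(np.median(p,0),4))
rect(.51,-.31,.08,.11,.125,'fork'); rect(.5,-.314,.04,.168,.185,'probe top'); rect(.5,-.314,.03,.12,.13,'collar');rect(.5,-.314,.03,.13,.165,'grip side')
for m in masks_of(w,'probe'): 
    q=P[m['mask'].ravel()]; print(round(m['conf'],2),np.round(m['rect']),np.round(np.nanmedian(q,0),3),np.round(np.nanpercentile(q[:,2],[3,97]),3))
save('w4.png',cv2.resize(w['image'][40:320,80:440],(771,600)))
to([.502,-.314,.2],110.3)
E
```

```text
fork 3334 [array([ 513. , -311.3]), array([85.9, 54.1]), np.float64(21.5)] [ 0.5113 -0.3078  0.118 ]
probe top 370 [array([ 502.3, -315.3]), array([16.6, 17.4]), np.float64(21.9)] [ 0.5013 -0.3154  0.1761]
collar 402 [array([ 493.1, -319.8]), array([43.6, 34.2]), np.float64(12.4)] [ 0.4952 -0.3161  0.1226]
grip side 196 [array([ 498.2, -315.4]), array([ 9.3, 17.8]), np.float64(2.3)] [ 0.4952 -0.316   0.1484]
0.84 [258. 197.  32.  44.] [ 0.498 -0.316  0.148] [0.102 0.177]
0.8 [208. 222.  58.  50.] [ 0.602 -0.352  0.015] [0.006 0.02 ]
0.59 [355. 115.  72.  32.] [ 0.396 -0.221  0.014] [0.    0.019]
at [ 0.4907 -0.2941  0.2802] yaw 110.36 t 8.60 shift [-0.0093 -0.0566  0.2005] turn 0.0003 dist mm 83
```

View pics/w4.png

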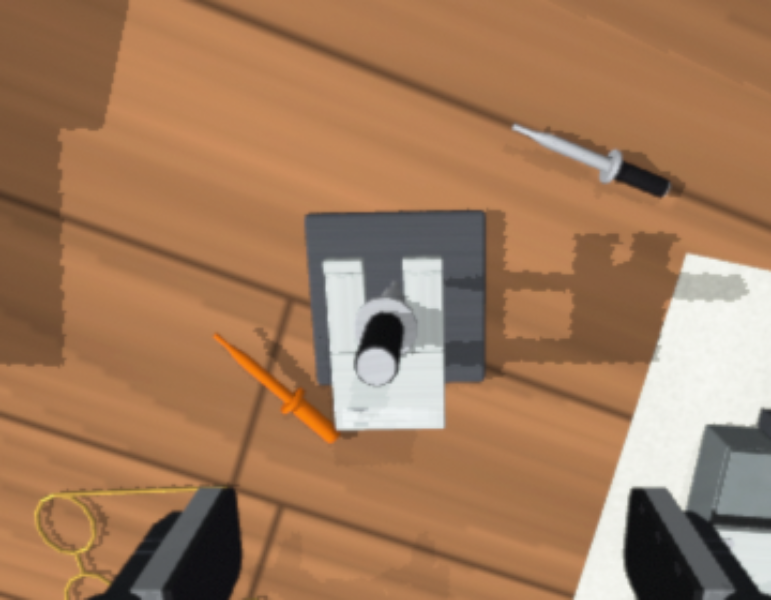

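The wrist image shows the black-gripped probe hanging in the fork (crop (385,340)). An orange look-alike lies at (280,390), and a smaller silver/black one lies at (595,160), about 105 mm long. The one in the fork is the larger, non-orange one, so it is the probe. Its measured centre is (0.502,−0.314), which matches the fork-seat geometry.

```bash
python3 -c "
from h import *
to([.502,-.3137,.127],111.5)"
```

```text
at [ 0.4907 -0.2941  0.2802] yaw 110.36 t 8.60 shift [-0.0095 -0.056   0.383 ] turn -0.0063 dist mm 155
```

Call:
play_rows(
  plan=[
    [85, [-0.01, -0.056, 0.06], -0.006],
    [85, [-0.01, -0.056, 0.15], -0.006],
    [85, [-0.01, -0.056, 0.25], -0.006],
    [70, [-0.01, -0.056, 0.33], -0.006],
    [60, [-0.01, -0.056, 0.383], -0.006],
    [60, [-0.01, -0.056, 0.383], -0.006],
    [60, [-0.01, -0.056, 0.383], -0.006],
  ],
)

```text
time_s: 9.3
eef_pos: [0.502, -0.315, 0.1277]
eef_rot: [-0.0, -0.185, 0.983, 0.0]
wrist_force: [0.1, 0.6, 0.6]
opening: 0.698
grasp_force: 0.0
```

```bash
python3 -c "
from h import *
to([.502,-.3137,.127],111.5);o=get_obs();print(o['wrist_force'])
w=camera('wrist'); save('w5.png',w['image'])"
```

```text
at [ 0.502  -0.315   0.1277] yaw 111.37 t 9.30 shift [-0.0012  0.003   0.0018] turn -0.0007 dist mm 1
[0.140029   0.61896218 0.55845405]
```

View pics/w5.png

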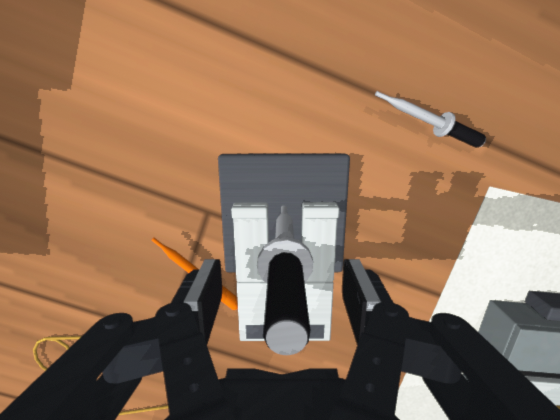

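The probe grip (286,300) stands between the open fingers, so I can close them.

Call:
play_rows(
  plan=[
    [10, [0, 0.002, 0], 0],
    [10, [0, 0.002, 0], 0],
    [10, [0, 0.002, 0], 0],
    [10, [0, 0.002, 0], 0],
    [10, [0, 0.002, 0], 0],
    [10, [0, 0.002, 0], 0],
  ],
)

```text
time_s: 9.95
eef_pos: [0.5017, -0.3156, 0.1286]
eef_rot: [0.001, -0.185, 0.983, -0.001]
wrist_force: [-1.7, 1.5, 6.0]
opening: 0.193
grasp_force: 58.3
```

```bash
python3 -c "
from h import *
o=get_obs();print(o['wrist_force'],o['grasp_force'],o['opening']*85.4)
to([.502,-.3137,.222],105.5)"
```

```text
[-1.6638315   1.5195022   6.00404683] 58.32702934741974 16.48948567101829
at [ 0.5017 -0.3156  0.1286] yaw 111.27 t 9.95 shift [-0.0027  0.0038 -0.2336] turn 0.0321 dist mm 93
```

```bash
python3 -c "
from h import *
to([.5708,-.063,.23],105.5)"
```

```text
at [ 0.5017 -0.3156  0.1286] yaw 111.27 t 9.95 shift [-0.3904  0.5254 -0.254 ] turn 0.0321 dist mm 281
```

Call:
play_rows(
  plan=[
    [10, [0, 0, -0.08], 0],
    [10, [0, 0, -0.18], 0],
    [10, [0, 0, -0.29], 0],
    [10, [0, 0, -0.29], 0],
    [10, [0, 0, -0.29], 0],
  ],
)

```text
time_s: 10.45
eef_pos: [0.5016, -0.3157, 0.2446]
eef_rot: [0.001, -0.185, 0.983, -0.001]
wrist_force: [-0.2, 0.5, -1.4]
opening: 0.2
grasp_force: 58.6
```

```bash
python3 -c "
from h import *
o=get_obs();print(o['wrist_force'],o['grasp_force'],o['opening']*85.4)
to([.5708,-.063,.19],105.5)"
```

```text
[-0.2362919   0.54287364 -1.4013742 ] 58.575392961502075 17.0427227610361
at [ 0.5016 -0.3157  0.2446] yaw 111.27 t 10.45 shift [-0.3903  0.5262  0.1355] turn 0.0321 dist mm 268
```

Call:
play_rows(
  plan=[
    [10, [-0.05, 0.07, 0], 0.01],
    [10, [-0.12, 0.16, 0], 0.02],
    [10, [-0.19, 0.256, 0], 0.03],
    [10, [-0.26, 0.35, 0], 0.032],
    [10, [-0.33, 0.445, 0.02], 0.032],
    [10, [-0.37, 0.5, 0.06], 0.032],
    [10, [-0.39, 0.526, 0.1], 0.032],
    [10, [-0.39, 0.526, 0.135], 0.032],
    [10, [-0.39, 0.526, 0.135], 0.032],
    [10, [-0.39, 0.526, 0.135], 0.032],
  ],
)

```text
time_s: 11.45
eef_pos: [0.5695, -0.0634, 0.1884]
eef_rot: [-0.001, -0.134, 0.991, 0.0]
wrist_force: [0.8, 0.8, 0.5]
opening: 0.195
grasp_force: 58.7
```

```bash
python3 - <<'E'
from h import *
o=get_obs();print(o['wrist_force'],o['grasp_force'],o['opening']*85.4)
to([.5708,-.063,.19],105.5)
w=camera('wrist'); import pickle; pickle.dump((o,w),open('w6.pkl','wb'))
save('w6.png',cv2.resize(w['image'][80:340,180:480],(692,600)))
E
```

```text
[0.78010037 0.79390875 0.49765805] 58.70444118976593 16.625859062874554
at [ 0.5695 -0.0634  0.1884] yaw 105.45 t 11.45 shift [-0.0035  0.0001 -0.0041] turn -0.0003 dist mm 2
```

View pics/w6.png

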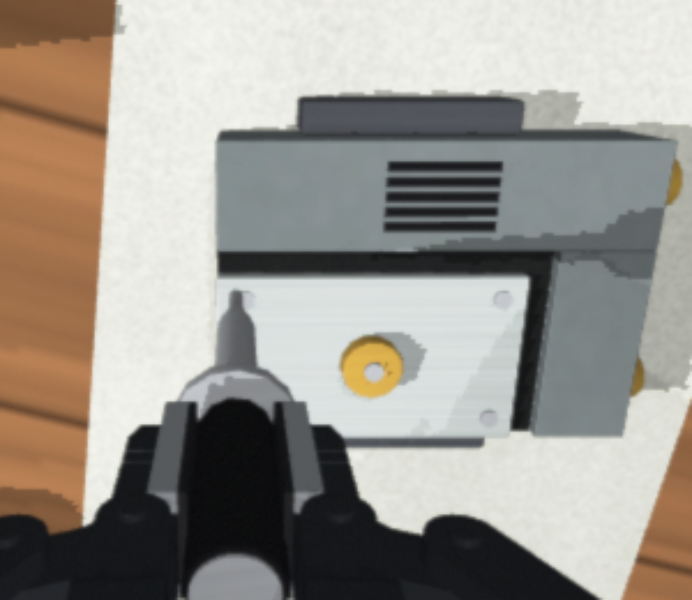

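The tip is at (237,291) in the crop. The long leg runs along rows 252–275, from its end at column 218 to the corner at about (540,263), and the short leg runs down to (522,430). I'll measure tip and groove in the same image.

```bash
python3 - <<'E'
from h import *
import pickle; o,w=pickle.load(open('w6.pkl','rb'))
g=w['image'].astype(float).mean(2)
def band(line):  # subpixel edges of dark run at half level, per 1-D profile
    d=np.argmin(line); lo=line[d]
    a=d
    while line[a]<(lo+line[max(d-9,0)])/2: a-=1
    b=d
    while line[b]<(lo+line[min(d+9,len(line)-1)])/2: b+=1
    ta=(lo+line[d-9])/2; tb=(lo+line[min(d+9,len(line)-1)])/2
    return a+(line[a]-ta)/(line[a]-line[a+1]), b-(line[b]-tb)/(line[b]-line[b-1])
A=[];B=[]
for u in range(300,396,4):
    a,b=band(g[182:208,u]); A.append((u,182+a));B.append((u,182+b))
C=[];D=[]
for v in range(212,262,4):
    l=np.array(g[v,395:425]); a,b=band(l); C.append((395+a,v));D.append((395+b,v))
for X in (A,B,C,D): print(np.round(X[::4],1).tolist())
wp=[onplane(w,x,.045,o)[:,:2]*1000 for x in (A,B,C,D)]
def fit(p): 
    vx,vy,x,y=cv2.fitLine(p.astype(np.float32),cv2.DIST_HUBER,0,.1,.01).ravel(); return np.array([x,y]),np.array([vx,vy])
f=[fit(p) for p in wp]
for p,d in f: print(np.round(p,1),np.degrees(np.arctan2(d[1],d[0])))
Y=np.array([-np.sin(np.radians(15.5)),np.cos(np.radians(15.5))]);Xa=np.array([Y[1],-Y[0]])
print('long edges X',[(p@Xa) for p in wp[0:2] for p in [p.mean(0)]],'short edges Y',[p.mean(0)@Y for p in wp[2:]])
for uv in ([282.7,206.2],):
  for z in (.083,.086,.089):
    t=onplane(w,[uv],z,o)[0,:2]*1000; print('tip',z,t,t@Xa,t@Y)
e=o['eef_pos'][:2]*1000; print('TCP',e@Xa,e@Y)
# case left/near end edge on top at long leg
Pc=cloud(w,o).reshape(-1,3); m=(Pc[:,2]>.042)&(Pc[:,2]<.049)&(np.hypot(Pc[:,0]-.56,Pc[:,1]-.018)<.13); q=Pc[m,:2]*1000
print('case X',(q@Xa).min(),(q@Xa).max(),'Y',np.percentile(q@Y,[.2,99.8]))
E
```

```text
[[300.0, 187.9], [316.0, 188.5], [332.0, 188.5], [348.0, 188.1], [364.0, 186.3], [380.0, 187.7]]
[[300.0, 198.0], [316.0, 198.5], [332.0, 198.6], [348.0, 197.9], [364.0, 197.6], [380.0, 198.5]]
[[407.8, 212.0], [405.8, 228.0], [403.6, 244.0], [401.5, 260.0]]
[[416.3, 212.0], [414.4, 228.0], [412.0, 244.0], [409.8, 260.0]]
[549.4  -9.1] -73.54284
[561.  -13.9] -74.45155
[582.9  64.3] 15.481935
[580.7  72.4] 15.706348
long edges X [np.float64(526.6885742270954), np.float64(537.0689286201325)] short edges Y [np.float64(-93.84267823073942), np.float64(-85.43373666761896)]
tip 0.083 [570.48034439 -64.18042984] 532.5807589649189 -214.3004575098011
tip 0.086 [569.54025323 -64.45356821] 531.6018654378156 -214.31243353039756
tip 0.089 [568.60016207 -64.72670659] 530.6229719107125 -214.32440955099403
TCP 531.8144531041369 -213.29783280848497
case X 483.52991369559993 613.7563523842437 Y [-222.47215523  -43.74529558]
```

In the wrist-camera frame, the tip is 0.3 mm off in X and 0.8 mm off in Y from seam_start. The groove width and case ends agree with the given sizes. I'll correct and descend.

Call:
play_rows(
  plan=[
    [10, [-0.001, -0.002, 0.01], 0],
    [10, [-0.001, -0.002, 0.03], 0],
    [10, [-0.001, -0.002, 0.05], 0],
    [10, [-0.001, -0.002, 0.07], 0],
    [10, [-0.001, -0.002, 0.09], 0],
    [10, [-0.001, -0.002, 0.105], 0],
    [10, [-0.001, -0.002, 0.113], 0],
    [10, [-0.001, -0.002, 0.113], 0],
  ],
)

```text
time_s: 12.3
eef_pos: [0.5704, -0.063, 0.1434]
eef_rot: [-0.0, -0.135, 0.991, 0.0]
wrist_force: [1.0, 0.7, -0.0]
opening: 0.193
grasp_force: 58.7
```

```bash
cat > chk.py <<'E'
from h import *
o=get_obs();print('F',np.round(o['wrist_force'],2),'T',np.round(o['torque'],2),o['grasp_force'])
a=np.radians(15.5);X=np.array([np.cos(a),np.sin(a)]);Y=np.array([-X[1],X[0]]);e=o['eef_pos']
print('XY z',e[:2]@X*1000,e[:2]@Y*1000,e[2]*1000,'t',o['time_s']); to(o['eef_pos'])
E
python3 chk.py
python3 -c "
from h import *
w=camera('wrist'); save('w7.png',cv2.resize(w['image'][150:290,200:360],(686,600),interpolation=cv2.INTER_CUBIC))"
```

```text
F [ 0.97  0.68 -0.02] T [-0.01 -0.   -0.01] 58.704126477241516
XY z 532.8457618283787 -213.15595679809016 143.4222355005505 t 12.3
at [ 0.5704 -0.063   0.1434] yaw 105.52 t 12.30 shift [0. 0. 0.] turn 0.0000 dist mm 0
```

View pics/w7.png

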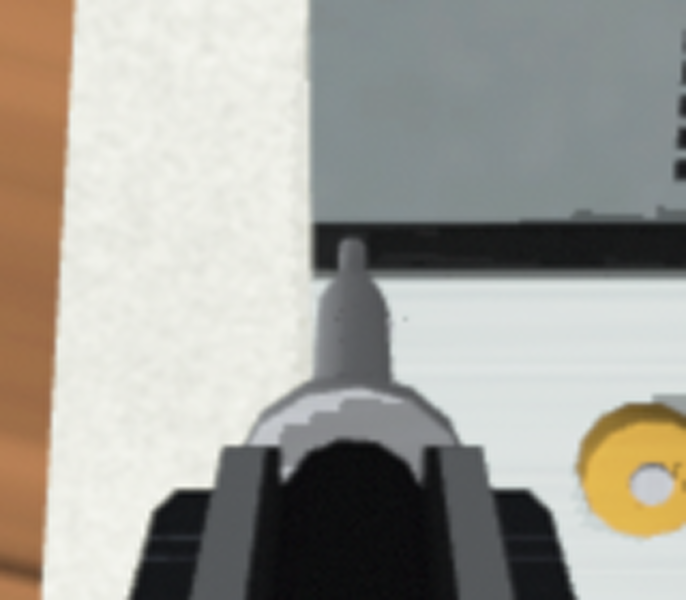

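```bash
python3 - <<'E'
from h import *
o=get_obs(); w=camera('wrist')
a=np.radians(15.5);X=np.array([np.cos(a),np.sin(a)]);Y=np.array([-X[1],X[0]])
g=w['image'].astype(float).mean(2)
print(np.round(g[196:220,295]).astype(int)); print(np.round(g[196:220,275]).astype(int)); print('tipcol',np.round(g[199:216,282]).astype(int)); print('row207',np.round(g[208,270:295]).astype(int))
f=lambda u,v,z:(onplane(w,[[u,v]],z,o)[0,:2]*1000)
for n,u,v,z in [('near edge',300,202,.045),('far edge',300,213.5,.045),('case end',273,195,.045),('tip near',282,205.3,.041)]:
    p=f(u,v,z); print(n,p@X,p@Y)
E
```

```text
[139 139 139 140 130  65  35  31  26  26  26  26  35  35  37  56 101 110
 146 203 220 218 217 219]
[140 141 140 140 130  65  35  32  34  33  35  35  34  35  34  54  97 109
 146 201 214 195 168 147]
tipcol [138 128  64  36  35  39  57  90  92  93  91  90  89  91  93  96  97]
row207 [221 218 179  94  42  34  33  35  49 103 114 103  93  88  83  51  30  25
  24  26  24  25  25  31  34]
near edge 528.3230252391131 -200.51814839819477
far edge 538.1195287280897 -200.33595746834615
case end 522.4782836131167 -222.15563146600712
tip near 532.4113302737557 -214.9689036669018
```

The tip sits about 1.8 mm to the far side of the groove's centre line and is free of contact. I'll centre it and lower it to just above the floor.

Call:
play_rows(
  plan=[
    [10, [0.003, 0, 0], 0],
    [10, [0.0045, 0.001, 0.001], 0],
    [10, [0.0045, 0.001, 0.003], 0],
    [10, [0.0045, 0.001, 0.005], 0],
    [10, [0.0045, 0.001, 0.006], 0],
    [10, [0.0045, 0.001, 0.006], 0],
  ],
)

```text
time_s: 13.0
eef_pos: [0.5689, -0.0633, 0.1416]
eef_rot: [-0.0, -0.135, 0.991, 0.0]
wrist_force: [-0.8, 0.2, -0.3]
opening: 0.196
grasp_force: 58.7
```

```bash
python3 chk.py
```

```text
F [-0.8   0.18 -0.26] T [ 0.04 -0.   -0.03] 58.7052047252655
XY z 531.2574775252363 -212.97790140872422 141.57874036779722 t 13.0
at [ 0.5689 -0.0633  0.1416] yaw 105.52 t 13.00 shift [0. 0. 0.] turn 0.0000 dist mm 0
```

Call:
play_rows(
  plan=[
    [10, [0, 0, 0.001], 0],
    [10, [0, 0, 0.002], 0],
    [10, [0, 0, 0.003], 0],
    [10, [0, 0, 0.003], 0],
  ],
)

```text
time_s: 13.4
eef_pos: [0.569, -0.0633, 0.1406]
eef_rot: [0.0, -0.135, 0.991, -0.0]
wrist_force: [-0.2, -0.2, 0.6]
opening: 0.191
grasp_force: 58.7
```

```bash
python3 chk.py
```

```text
F [-0.21 -0.2   0.56] T [0.03 0.04 0.03] 58.7103545665741
XY z 531.4023516437126 -213.01487057402954 140.5918890689435 t 13.4
at [ 0.569  -0.0633  0.1406] yaw 105.52 t 13.40 shift [0. 0. 0.] turn 0.0000 dist mm 0
```

Call:
play_rows(
  plan=[
    [10, [0, 0.0075, 0], 0],
    [10, [0, 0.015, 0], 0],
    [10, [0, 0.0225, 0], 0],
    [10, [0, 0.03, 0], 0],
    [10, [0, 0.0375, 0], 0],
    [10, [0, 0.045, 0], 0],
    [10, [0, 0.0525, 0], 0],
    [10, [0, 0.06, 0], 0],
    [10, [0, 0.0675, 0], 0],
    [10, [0, 0.075, 0], 0],
  ],
)

```text
time_s: 14.4
eef_pos: [0.5609, -0.0341, 0.1405]
eef_rot: [0.0, -0.135, 0.991, -0.0]
wrist_force: [1.1, -0.5, 0.9]
opening: 0.194
grasp_force: 58.5
```

```bash
python3 chk.py
```

```text
F [ 1.09 -0.55  0.91] T [-0.22 -0.08 -0.01] 58.525614738464355
XY z 531.3393831070116 -182.79171541603537 140.54307695330104 t 14.4
at [ 0.5609 -0.0341  0.1405] yaw 105.52 t 14.40 shift [0. 0. 0.] turn 0.0000 dist mm 0
```

Call:
play_rows(
  plan=[
    [10, [0, 0.0075, 0], 0],
    [10, [0, 0.015, 0], 0],
    [10, [0, 0.0225, 0], 0],
    [10, [0, 0.03, 0], 0],
    [10, [0, 0.0375, 0], 0],
    [10, [0, 0.045, 0], 0],
    [10, [0, 0.0525, 0], 0],
    [10, [0, 0.06, 0], 0],
    [10, [0, 0.0675, 0], 0],
    [10, [0, 0.075, 0], 0],
  ],
)

```text
time_s: 15.4
eef_pos: [0.5528, -0.0052, 0.1405]
eef_rot: [0.0, -0.135, 0.991, -0.0]
wrist_force: [1.3, -0.1, -0.1]
opening: 0.192
grasp_force: 58.5
```

```bash
python3 chk.py; python3 - <<'E'
from h import *
import pickle
o=get_obs(); w=camera('wrist'); pickle.dump((o,w),open('w8.pkl','wb'))
save('w8.png',cv2.resize(w['image'][150:290,220:420],(800,560),interpolation=cv2.INTER_CUBIC))
g=w['image'].astype(float).mean(2)
for u in (265,270,296,301): print(u,np.round(g[196:220,u]).astype(int))
print('tip',np.round(g[199:216,282]).astype(int)); print(np.round(g[208,270:295]).astype(int))
E
```

```text
F [ 1.3  -0.08 -0.13] T [-0.23 -0.06  0.02] 58.528321981430054
XY z 531.3289116991238 -152.79272936224024 140.52402927032676 t 15.4
at [ 0.5528 -0.0052  0.1405] yaw 105.51 t 15.40 shift [0. 0. 0.] turn 0.0000 dist mm 0
265 [137 137 137 136 136 137 138 133  96  42  34  34  33  34  34  33  33  34
  40  65 101 126 194 221]
270 [139 138 138 138 138 139 139 134  97  44  32  32  34  34  34  36  34  34
  40  64 100 125 193 220]
296 [139 140 140 140 140 140 141 135  97  43  23  22  25  25  27  33  35  36
  40  64 101 126 194 220]
301 [139 139 139 139 139 138 138 133  94  37  23  23  23  24  26  34  35  35
  40  67 102 126 193 220]
tip [139 139 138 139 134  98  61  90  93  92  90  89  89  91  93  96  96]
[ 34  35  36  34  34  35  34  35  53 115 115 101  92  87  80  45  27  23
  23  25  22  23  26  26  25]
```

View pics/w8.png

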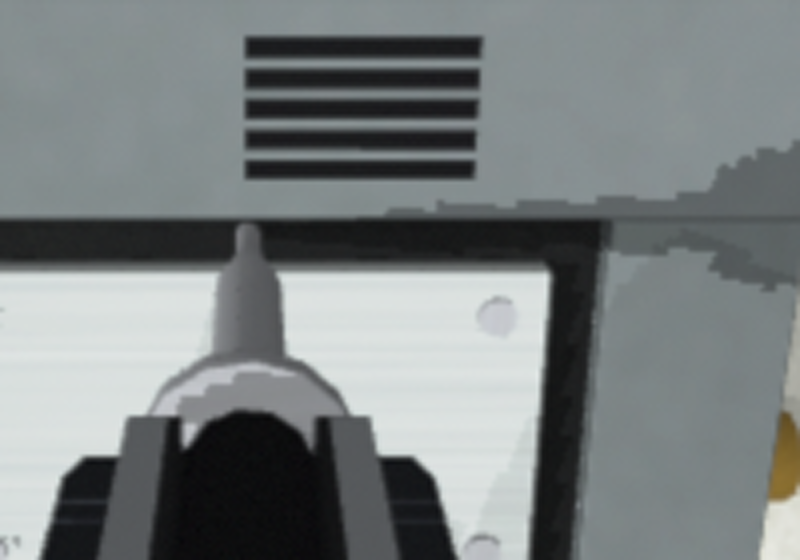

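```bash
python3 - <<'E'
from h import *
import pickle; o,w=pickle.load(open('w8.pkl','rb'))
a=np.radians(15.5);X=np.array([np.cos(a),np.sin(a)]);Y=np.array([-X[1],X[0]])
f=lambda u,v,z:(onplane(w,[[u,v]],z,o)[0,:2]*1000)
for n,u,v,z in [('nearL',265,204.1,.045),('nearR',301,204.1,.045),('farL',265,217.4,.045),('tip near',282,204.4,.038),('tip near',282,205.2,.038),('tip mid',281.8,208,.040),
 ('cover edge short',220+551/4,150+300/4,.045),('outer edge short',220+599/4,150+300/4,.045)]:
    p=f(u,v,z); print(n,np.round([p@X,p@Y],1))
E
```

```text
nearL [ 527.3 -168. ]
nearR [ 527.3 -139.4]
farL [ 538.5 -168.2]
tip near [ 529.8 -154.5]
tip near [ 530.5 -154.5]
tip mid [ 532.2 -154.6]
cover edge short [545.1 -93. ]
outer edge short [545.1 -83.3]
```

The groove spans X 527.3–538.5 and the tip is at 532.6, so it is centred with no drift. The corner is 66.7 mm ahead.

Call:
play_rows(
  plan=[
    [10, [0, 0.0075, 0], 0],
    [10, [0, 0.015, 0], 0],
    [10, [0, 0.0225, 0], 0],
    [10, [0, 0.03, 0], 0],
    [10, [0, 0.0375, 0], 0],
    [10, [0, 0.045, 0], 0],
    [10, [0, 0.0525, 0], 0],
    [10, [0, 0.06, 0], 0],
    [10, [0, 0.0675, 0], 0],
    [10, [0, 0.075, 0], 0],
  ],
)

```text
time_s: 16.45
eef_pos: [0.5448, 0.0237, 0.1405]
eef_rot: [-0.0, -0.135, 0.991, -0.0]
wrist_force: [0.3, -0.9, 0.5]
opening: 0.197
grasp_force: 58.6
```

Call:
play_rows(
  plan=[
    [10, [0, 0.0075, 0], 0],
    [10, [0, 0.015, 0], 0],
    [10, [0, 0.0225, 0], 0],
    [10, [0, 0.03, 0], 0],
    [10, [0, 0.0375, 0], 0],
    [10, [0, 0.045, 0], 0],
    [10, [0, 0.0525, 0], 0],
    [10, [0, 0.06, 0], 0],
    [10, [0, 0.0675, 0], 0],
    [10, [0, 0.075, 0], 0],
  ],
)

```text
time_s: 17.45
eef_pos: [0.5367, 0.0526, 0.1405]
eef_rot: [0.0, -0.135, 0.991, -0.0]
wrist_force: [0.2, -1.2, 2.6]
opening: 0.196
grasp_force: 58.6
```

```bash
python3 chk.py; python3 - <<'E'
from h import *
import pickle
o=get_obs(); w=camera('wrist')
a=np.radians(15.5);X=np.array([np.cos(a),np.sin(a)]);Y=np.array([-X[1],X[0]])
g=w['image'].astype(float).mean(2)
f=lambda u,v,z:(onplane(w,[[u,v]],z,o)[0,:2]*1000)
for v in (225,235,245):
    l=g[v,280:320]; print(v,np.round(l).astype(int).tolist())
    ed=[280+k for k in range(39) if abs(l[k+1]-l[k])>15]; print([(k,round(f(k+.5,v,.045)@Y,1)) for k in ed])
E
```

```text
F [ 0.16 -1.24  2.58] T [-0.32 -0.11  0.01] 58.588407039642334
XY z 531.2782209085746 -92.76515462857816 140.51892195202683 t 17.45
at [0.5367 0.0526 0.1405] yaw 105.51 t 17.45 shift [0. 0. 0.] turn 0.0000 dist mm 0
225 [100, 97, 95, 92, 92, 91, 89, 88, 86, 81, 58, 35, 27, 32, 35, 35, 58, 130, 140, 138, 138, 138, 139, 138, 139, 140, 140, 140, 140, 141, 139, 133, 130, 130, 130, 130, 131, 131, 129, 130]
[(289, np.float64(-88.4)), (290, np.float64(-87.5)), (295, np.float64(-83.5)), (296, np.float64(-82.7))]
235 [99, 96, 94, 92, 91, 90, 90, 89, 87, 86, 80, 53, 36, 33, 35, 38, 77, 138, 143, 142, 141, 142, 142, 141, 139, 138, 131, 129, 129, 129, 129, 130, 130, 131, 130, 130, 130, 130, 130, 131]
[(290, np.float64(-87.5)), (291, np.float64(-86.6)), (295, np.float64(-83.4)), (296, np.float64(-82.5))]
245 [147, 148, 147, 148, 147, 147, 148, 148, 146, 147, 151, 179, 187, 183, 155, 141, 136, 127, 107, 94, 92, 102, 121, 128, 129, 130, 130, 131, 132, 131, 131, 131, 131, 130, 130, 130, 130, 131, 131, 131]
[(290, np.float64(-87.4)), (293, np.float64(-84.9)), (297, np.float64(-81.6)), (301, np.float64(-78.3))]
```

Call:
play_rows(
  plan=[
    [10, [0, 0.0075, 0], 0],
    [10, [0, 0.0145, 0], 0],
    [10, [-0.004, 0.0163, 0], 0],
    [10, [-0.0115, 0.0163, 0], 0],
    [10, [-0.019, 0.0163, 0], 0],
    [10, [-0.0265, 0.0163, 0], 0],
    [10, [-0.034, 0.0163, 0], 0],
    [10, [-0.0415, 0.0163, 0], 0],
    [10, [-0.049, 0.0163, 0], 0],
    [10, [-0.0565, 0.0163, 0], 0],
  ],
)

```text
time_s: 18.5
eef_pos: [0.5571, 0.0647, 0.1404]
eef_rot: [-0.0, -0.135, 0.991, 0.0]
wrist_force: [-1.4, -0.6, 3.7]
opening: 0.194
grasp_force: 58.8
```

```bash
python3 chk.py; python3 - <<'E'
from h import *
import pickle
o=get_obs(); w=camera('wrist')
save('w9.png',cv2.resize(w['image'][150:290,200:400],(800,560),interpolation=cv2.INTER_CUBIC))
a=np.radians(15.5);X=np.array([np.cos(a),np.sin(a)]);Y=np.array([-X[1],X[0]])
g=w['image'].astype(float).mean(2)
f=lambda u,v,z:(onplane(w,[[u,v]],z,o)[0,:2]*1000)
for v in (188,196,208):
    l=g[v,265:300]; print(v,np.round(l).astype(int).tolist())
    ed=[265+k for k in range(34) if abs(l[k+1]-l[k])>15]; print([(k,round(f(k+.5,v,.045)@Y,1)) for k in ed])
print('tip',f(281.8,208,.040)@Y)
E
```

```text
F [-1.44 -0.61  3.68] T [-0.18  0.56 -0.  ] 58.808621764183044
XY z 554.1297930045923 -86.48445342346781 140.42157130650284 t 18.5
at [0.5571 0.0647 0.1404] yaw 105.51 t 18.50 shift [0. 0. 0.] turn 0.0000 dist mm 0
188 [60, 59, 59, 59, 59, 60, 59, 59, 59, 59, 55, 40, 33, 33, 34, 34, 32, 33, 34, 32, 34, 33, 33, 37, 69, 128, 140, 142, 141, 141, 141, 141, 141, 140, 141]
[(275, np.float64(-93.2)), (288, np.float64(-83.1)), (289, np.float64(-82.3))]
196 [221, 221, 221, 221, 221, 220, 221, 221, 220, 212, 136, 58, 27, 25, 25, 24, 25, 25, 25, 25, 26, 31, 34, 38, 68, 127, 138, 138, 137, 138, 138, 138, 137, 139, 139]
[(274, np.float64(-94.1)), (275, np.float64(-93.3)), (276, np.float64(-92.5)), (288, np.float64(-83.1)), (289, np.float64(-82.3))]
208 [216, 221, 222, 222, 222, 222, 222, 222, 223, 218, 153, 71, 30, 47, 114, 114, 99, 90, 87, 80, 46, 27, 23, 28, 58, 93, 105, 105, 105, 101, 99, 98, 100, 100, 98]
[(274, np.float64(-94.1)), (275, np.float64(-93.3)), (276, np.float64(-92.5)), (277, np.float64(-91.7)), (278, np.float64(-90.9)), (280, np.float64(-89.4)), (284, np.float64(-86.2)), (285, np.float64(-85.4)), (288, np.float64(-83.0)), (289, np.float64(-82.2))]
tip -88.3167564169463
```

View pics/w9.png

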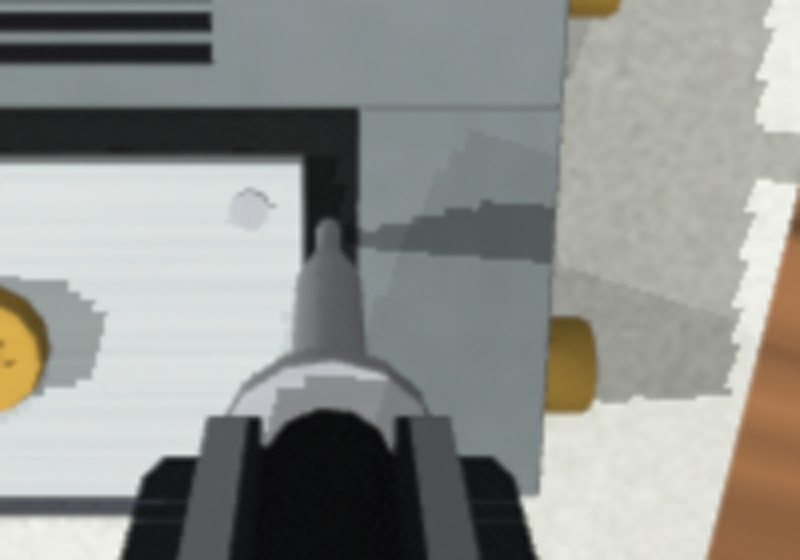

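The tip (crop (330,235)) is centred between the short leg's edges, at −88.3 against the centre of −87.9. Now on to the outer end.

Call:
play_rows(
  plan=[
    [10, [-0.0075, 0.0003, -0.0003], 0],
    [10, [-0.015, 0.0005, -0.0005], 0],
    [10, [-0.0225, 0.0005, -0.0005], 0],
    [10, [-0.03, 0.0005, -0.0005], 0],
    [10, [-0.0375, 0.0005, -0.0005], 0],
    [10, [-0.045, 0.0005, -0.0005], 0],
    [10, [-0.0525, 0.0005, -0.0005], 0],
    [10, [-0.06, 0.0005, -0.0005], 0],
    [10, [-0.0675, 0.0005, -0.0005], 0],
    [10, [-0.075, 0.0005, -0.0005], 0],
  ],
)

```text
time_s: 19.55
eef_pos: [0.586, 0.073, 0.1406]
eef_rot: [0.0, -0.135, 0.991, 0.0]
wrist_force: [-0.8, -0.4, -1.2]
opening: 0.19
grasp_force: 58.5
```

```bash
python3 chk.py; python3 - <<'E'
from h import *
o=get_obs(); w=camera('wrist')
a=np.radians(15.5);X=np.array([np.cos(a),np.sin(a)]);Y=np.array([-X[1],X[0]])
g=w['image'].astype(float).mean(2)
f=lambda u,v,z:(onplane(w,[[u,v]],z,o)[0,:2]*1000)
for v in (188,196):
    l=g[v,265:300]; ed=[265+k for k in range(34) if abs(l[k+1]-l[k])>15]; print([(k,round(f(k+.5,v,.045)@Y,1)) for k in ed])
print('tip',f(281.8,208,.040)@Y, f(282,205.2,.038)@X+2.5)
P=cloud(w,o).reshape(-1,3); q=P[(P[:,2]>.043)&(P[:,2]<.048)]; q=q[:,:2]*1000
m=(q@Y>-80)&(q@Y<-50); print('far edge',np.percentile(q[m]@X,[50,99,99.7]),m.sum())
E
```

```text
F [-0.82 -0.39 -1.24] T [ 0.01  0.06 -0.  ] 58.48140299320221
XY z 584.1538010389173 -86.25240631107258 140.6203971853522 t 19.55
at [0.586  0.073  0.1406] yaw 105.52 t 19.55 shift [0. 0. 0.] turn 0.0000 dist mm 0
[(273, np.float64(-94.6)), (274, np.float64(-93.8)), (275, np.float64(-93.0)), (288, np.float64(-82.9)), (289, np.float64(-82.1))]
[(273, np.float64(-94.6)), (274, np.float64(-93.8)), (275, np.float64(-93.1)), (276, np.float64(-92.3)), (287, np.float64(-83.6)), (288, np.float64(-82.8)), (289, np.float64(-82.0))]
tip -88.0861068536955 585.8494365292642
far edge [539.71238637 610.77327957 612.04742463] 6662
```

Call:
play_rows(
  plan=[
    [10, [-0.0075, 0, 0], 0],
    [10, [-0.015, 0, 0], 0],
    [10, [-0.0225, 0, 0], 0],
    [10, [-0.03, 0, 0], 0],
    [10, [-0.0375, 0, 0], 0],
    [10, [-0.044, 0, 0], 0],
    [10, [-0.049, 0, 0], 0],
    [10, [-0.049, 0, 0], 0],
    [10, [-0.049, 0, 0], 0],
    [10, [-0.049, 0, -0.02], 0],
  ],
)

```text
time_s: 20.6
eef_pos: [0.6035, 0.0782, 0.1477]
eef_rot: [-0.001, -0.135, 0.991, 0.0]
wrist_force: [0.8, -0.1, -0.8]
opening: 0.191
grasp_force: 58.4
```

Call:
play_rows(
  plan=[
    [10, [0, 0, -0.05], 0],
    [10, [0, 0, -0.12], 0],
    [10, [0, 0, -0.2], 0],
    [10, [0, 0, -0.25], 0],
    [10, [0, 0, -0.25], 0],
    [10, [0, 0, -0.25], 0],
  ],
)

```text
time_s: 21.2
eef_pos: [0.6045, 0.0781, 0.2487]
eef_rot: [0.0, -0.135, 0.991, -0.0]
wrist_force: [0.0, 0.1, -1.3]
opening: 0.195
grasp_force: 58.5
```

```bash
python3 chk.py; python3 -c "
from h import *
to([.5017,-.3156,.2446],111.3)"
```

```text
F [ 0.02  0.14 -1.33] T [-0.02 -0.03 -0.03] 58.456379771232605
XY z 603.3789110811964 -86.26185294788004 248.71290031735106 t 21.2
at [0.6045 0.0781 0.2487] yaw 105.51 t 21.20 shift [0. 0. 0.] turn 0.0000 dist mm 0
at [0.6045 0.0781 0.2487] yaw 105.51 t 21.20 shift [ 0.5109 -0.8797  0.0102] turn -0.0321 dist mm 407
```

Call:
play_rows(
  plan=[
    [10, [0.03, -0.05, 0], -0.01],
    [10, [0.08, -0.14, 0], -0.02],
    [10, [0.14, -0.245, 0], -0.03],
    [10, [0.2, -0.35, 0], -0.032],
    [10, [0.26, -0.455, 0], -0.032],
    [10, [0.32, -0.56, 0], -0.032],
    [10, [0.38, -0.66, 0], -0.032],
    [10, [0.44, -0.76, 0], -0.032],
    [10, [0.49, -0.845, 0], -0.032],
    [10, [0.511, -0.88, 0], -0.032],
  ],
)

```text
time_s: 22.2
eef_pos: [0.4996, -0.3184, 0.2463]
eef_rot: [-0.001, -0.183, 0.983, 0.001]
wrist_force: [0.4, 0.4, -0.6]
opening: 0.197
grasp_force: 58.6
```

Call:
play_rows(
  plan=[
    [10, [0, 0, 0], 0],
    [10, [0, 0, 0], 0],
    [10, [0, 0, 0], 0],
  ],
)

```text
time_s: 22.5
eef_pos: [0.5021, -0.314, 0.248]
eef_rot: [-0.0, -0.185, 0.983, 0.001]
wrist_force: [0.3, -0.4, -0.3]
opening: 0.198
grasp_force: 58.6
```

```bash
python3 - <<'E'
from h import *
o=get_obs(); to([.5017,-.3156,.1286],111.3); w=camera('wrist')
save('w10.png',cv2.resize(w['image'][120:340,180:400],(600,600),interpolation=cv2.INTER_CUBIC))
P=cloud(w,o).reshape(-1,3); a=np.radians(21.5); 
m=(P[:,2]>.115)&(P[:,2]<.121)&(np.hypot(P[:,0]-.51,P[:,1]+.31)<.08); print([np.round(v,1) for v in cv2.minAreaRect((P[m,:2]*1000).astype(np.float32))])
E
```

```text
at [ 0.5021 -0.314   0.248 ] yaw 111.37 t 22.50 shift [ 0.0024 -0.0039  0.2985] turn 0.0004 dist mm 119
[array([ 512.6, -311.4]), array([84.8, 54.1]), np.float64(21.4)]
```

View pics/w10.png

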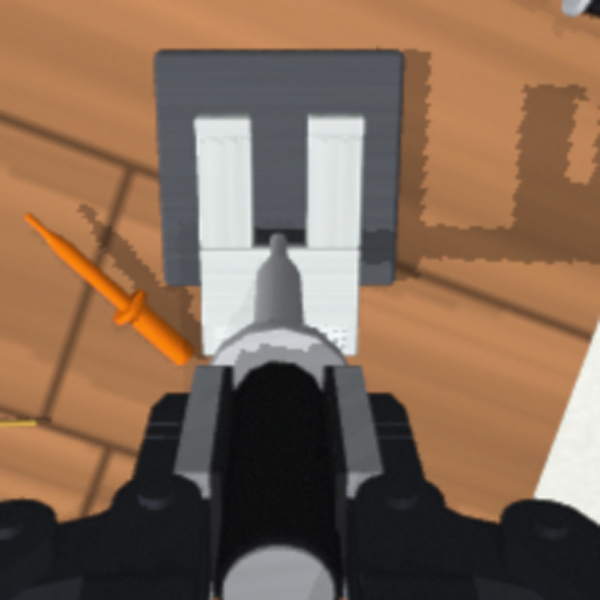

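The tip (279,235) is centred on the slot (columns 252–307). The smaller silver look-alike and the orange one are untouched. Lowering straight down.

Call:
play_rows(
  plan=[
    [10, [0.002, -0.002, 0.03], 0],
    [10, [0.002, -0.002, 0.09], 0],
    [10, [0.002, -0.002, 0.15], 0],
    [10, [0.002, -0.002, 0.2], 0],
    [10, [0.002, -0.002, 0.25], 0],
    [10, [0.002, -0.002, 0.28], 0],
    [10, [0.002, -0.002, 0.292], 0],
    [10, [0.002, -0.002, 0.297], 0],
    [10, [0.002, -0.002, 0.297], 0],
    [10, [0.002, -0.002, 0.297], 0],
  ],
)

```text
time_s: 23.55
eef_pos: [0.5018, -0.3171, 0.1309]
eef_rot: [0.0, -0.185, 0.983, -0.001]
wrist_force: [-0.1, 0.9, -0.9]
opening: 0.197
grasp_force: 58.6
```

```bash
python3 chk.py
```

```text
F [-0.06  0.91 -0.9 ] T [ 0.06 -0.02  0.01] 58.56336772441864
XY z 398.8444072397754 -439.6518094024613 130.88704997884983 t 23.55
at [ 0.5018 -0.3171  0.1309] yaw 111.28 t 23.55 shift [0. 0. 0.] turn 0.0000 dist mm 0
```

Call:
play_rows(
  plan=[
    [10, [0, 0.003, 0.002], 0],
    [10, [0, 0.003, 0.004], 0],
    [10, [0, 0.003, 0.0055], 0],
    [10, [0, 0.003, 0.0055], 0],
  ],
)

```text
time_s: 23.95
eef_pos: [0.5011, -0.3158, 0.1286]
eef_rot: [0.0, -0.185, 0.983, -0.0]
wrist_force: [-0.8, 1.8, 5.7]
opening: 0.195
grasp_force: 59.1
```

```bash
python3 chk.py
```

```text
F [-0.77  1.76  5.73] T [0.29 0.3  0.  ] 59.13550078868866
XY z 398.4799107143105 -438.2451785680613 128.59085409156293 t 23.95
at [ 0.5011 -0.3158  0.1286] yaw 111.28 t 23.95 shift [0. 0. 0.] turn 0.0000 dist mm 0
```

The collar is seated (5.7 N upward). Releasing and withdrawing.

Call:
play_rows(
  plan=[
    [30, [0, 0, 0], 0],
    [60, [0, 0, 0], 0],
    [60, [0, 0, 0], 0],
    [60, [0, 0, 0], 0],
    [60, [0, 0, -0.04], 0],
    [60, [0, 0, -0.12], 0],
    [60, [0, 0, -0.22], 0],
    [60, [0, 0, -0.33], 0],
    [60, [0, 0, -0.4], 0],
    [60, [0, 0, -0.4], 0],
  ],
)

```text
time_s: 24.95
eef_pos: [0.5029, -0.3174, 0.2951]
eef_rot: [0.003, -0.185, 0.983, -0.005]
wrist_force: [0.8, -0.2, 0.5]
opening: 0.703
grasp_force: 0.0
```

Call:
play_rows(
  plan=[
    [60, [0, 0, 0], 0],
    [60, [0, 0, 0], 0],
    [60, [0, 0, 0], 0],
  ],
)

```text
time_s: 25.25
eef_pos: [0.5003, -0.315, 0.2861]
eef_rot: [-0.001, -0.185, 0.983, 0.001]
wrist_force: [0.5, -0.5, 0.1]
opening: 0.7
grasp_force: 0.0
```

```bash
python3 - <<'E'
from h import *
o=get_obs(); w=camera('wrist'); P=cloud(w,o).reshape(-1,3)
def rect(cx,cy,r,z0,z1,n):
    m=(np.hypot(P[:,0]-cx,P[:,1]-cy)<r)&(P[:,2]>z0)&(P[:,2]<z1); p=P[m]
    print(n,len(p),[np.round(v,1) for v in cv2.minAreaRect((p[:,:2]*1000).astype(np.float32))],np.round(np.median(p,0),4))
rect(.51,-.31,.08,.11,.1205,'fork'); rect(.5,-.314,.04,.168,.185,'probe top'); rect(.5,-.314,.035,.1215,.126,'collar')
c=camera('top'); P=cloud(c).reshape(-1,3); rect(.556,.278,.05,.09,.12,'fader'); rect(.5,-.31,.04,.165,.2,'probe')
E
```

```text
fork 2757 [array([ 512.7, -311.4]), array([85.1, 54. ]), np.float64(21.4)] [ 0.5207 -0.3051  0.1178]
probe top 356 [array([ 502.4, -317.5]), array([16.6, 17. ]), np.float64(21.1)] [ 0.5017 -0.3178  0.1761]
collar 383 [array([ 490.8, -316.5]), array([40.9, 46. ]), np.float64(24.5)] [ 0.4945 -0.3202  0.1225]
fader 102 [array([555.7, 277. ]), array([27.8, 20.3]), np.float64(12.7)] [0.554  0.2753 0.1041]
probe 0 [array([0., 0.]), array([0., 0.]), np.float64(0.0)] [nan nan nan]
  return _methods._mean(a, axis=axis, dtype=dtype,
  ret = um.true_divide(
```

```bash
python3 -c "
from bench import *
print(hand_in())"
```

```text
the job is handed in; nothing more can be done
None
```

The job is handed in at about 25 s: the fader measured within about 0.5 mm of the ribs, the probe was run the full length of the groove and lifted out, then hung back upright in its fork about 2 mm to one side of where it hung before; I viewed 11 pictures, one over the limit, and the small silver look-alike probe, upright in the first pictures, was lying on the bench by the time I reached the stand, though the arm had not been near it.

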